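# Clip the stirrer into the drinks caddy and lift it level

### The job

Get the drinks caddy ready to carry: take the steel stirrer from its wooden rest and, with the caddy still standing on the worktop, push it down past the sprung jaw until it is fully home in the caddy's clip, centred along it, and let go of it. Then take the caddy by the middle of its wooden handle, lift it straight up about 10 cm clear of the worktop with its two cups standing on it, and keep it still and level there for a couple of seconds; finish while still holding it up, do not put it down. Leave the canister, mug and soap bottle alone.

Things in the scene. Friction and masses are not known exactly. Their poses are not given: they have to be found in the camera images.
- caddy: Loose dark steel tray with bridge handle and clip, 0.45 kg (about 0.78 kg loaded, balanced within 15 mm of the handle's middle). Origin: centre of its underside; x along its 300 mm length, y along its 250 mm width, z up. Floor 10 mm thick, rim 18 mm high. Handle along x at y = 0, clip on the +y side, two cups on the -y side.
- handle (a point): Centre of the pale wooden handle bar, 109 mm above the caddy's underside. Bar 18 mm wide (caddy y), 18 mm tall, 216 mm long along caddy x, on posts at x +-100 mm, open below; the cups' rims stand 70 mm above the caddy's underside. Axes as the caddy's.
- clip (a point): Where the stirrer's mid point lies when home: caddy x 0, y +95, z +70 mm; stirrer along caddy x (axes as the caddy's). Two upright forks 14 mm thick at x +-55 mm, free for fingers between them down to 32 mm above the underside. Fixed prong on the handle side, jaw arm on the outer side; flared mouth 30 mm wide, tips 29 mm above this point, slot 15 mm wide.
- jaw (a joint): The clip's black sprung jaw (both outer arms together), hinged below the slot about caddy x. 0 = closed on its stop, held by a spring; grows as the arms swing outwards (caddy +y). Pushing the stirrer down takes about 4 to 10 N and opens it about 0.1 rad; it springs back to about 0 when the stirrer is home.
- stirrer: Loose steel stirrer: a straight round rod 13 mm in diameter with a black plastic end knob 22 mm in diameter, 90 g. Origin on the rod's axis, x along the rod towards the knob (it may roll about x). The rod runs from x = -105 to +85 mm, the knob from +78 to +108 mm. It may be clipped either way round.
- stirrer_mid (a point): The stirrer's origin: the point on its axis to be gripped, and to lie at clip. It starts 30 mm above the worktop in the rest.
- rest: Fixed dark wooden rest for the stirrer: base 150 x 60 x 6 mm, with two notched blocks at its x +-60 mm, 38 mm tall, 30 mm wide; the stirrer lies along the rest's x in the notches (18 mm wide), free between the blocks. Origin: centre of its underside. It stands to the left or the right of the caddy.
- cup0: Small grey cup, 64 mm across the rim, 60 mm high, 0.11 kg, standing loose on the tray at the caddy's +x end. Origin: centre of its underside.
- cup1: The same cup at the caddy's -x end. Origin: centre of its underside.
- canister: White storage jar with a wooden lid, 84 mm across, 130 mm high, loose; on the other side of the caddy from the rest. Leave alone. Origin: centre of its underside.
- mug: White mug, 84 mm across, 95 mm high, loose, beyond the caddy at one side. Leave alone. Origin: centre of its underside.
- soap: Green bottle, 60 mm across, 150 mm high, loose, beyond the caddy at one side. Leave alone. Origin: centre of its underside.
There are look-alikes about, which are no part of the job. Leave any blue look-alike of the cup0 alone.

How it is judged:
By the outcome, as a careful person would: the job done as asked, in the order asked, and still so for the second after the job is handed in, while the arm keeps its last pose, push and grip.
It also fails if it takes over 72 s, if anything falls off the work surface, if the arm or the gripper's body presses on something with over 40 N, if the wrist force passes 120 N, or if a joint passes its speed limit or range.

### The arm

A 6-joint arm with a two-finger parallel gripper is mounted at the origin on the work surface. World frame = base frame: x ahead of the robot, y to its left, z up, the work surface at z = 0. Lengths are in m, angles in rad, forces in N, time in s.
With the tool pointing down it reaches from about 0.25 to 0.775 m from the base axis. Payload 8.9 kg.
Tool frame: the origin (TCP) lies at the very end of the fingers, on their centre line; the grasp point (between the pads) lies 19 mm behind it (robot.pinch_z is the distance from the TCP to the grasp point, in m); z points along the fingers, y is the line along which they close (so a half turn about z gives the same grasp; the last joint's range is limited). The gripper opens to 85 mm and grips with 20 to 120 N. Pads are 22 mm wide; open, the fingers measure 114 mm over their backs; the gripper's body (76 mm by 85 mm) begins 54 mm behind the grasp point. The pads swing forward as they close: fully open they stand 13 mm farther back than shut.
Start: joints at [1.095, 0.291, -0.153, 1.127, 0, 1.431], TCP at [0.173, 0.496, 0.231] pointing down, gripper open.
Joint ranges: [-2.52, 2.52], [-0.91, 1.74], [-1.3, 1.37], [-1.96, 2.02], [-1.52, 1.47], [-3.14, 3.14]. Speed limits (rad/s): [2.22, 2.22, 2.79, 3.14, 3.14, 3.14].

### API

Orientations are given as a 3x3 rotation matrix whose columns are the frame's x, y, z axes.
In Python, from workcell import telemetry, eyes, ticket, robot gives the robot as it stands.
- The arm moves only by the tool jog_arm, never from a script. Its arguments are lists of equal length, an entry for each row: "xyz": the shift along the tool's x, y, z in m, a list of three; "yaw": the turn about the tool's z in rad; "grip": the opening, from 0 (shut) to 1 (fully open). In form: {"xyz": [[dx, dy, dz], ...], "yaw": [yaw, ...], "grip": [grip, ...]}. A call has 1 to 20 rows; each row shifts and turns the commanded pose from where the row before left it, along the tool's axes as they then stand; what a row does not reach is not made up. A row lasts 1/10 s, in which the tool goes at most 50 mm and 8.59 degrees, less where a joint would pass 70% of its speed; a pose out of reach is approached as far as the arm can. A call is refused whole if a number of a shift passes 0.05 or a number of a turn 0.15, either way. A call with a gripper value outside its range is refused whole. The fingers move at their own pace and stop on an object; the grip force is fixed at half the most. Time passes only in rows, so rows that do not move let the fingers close. It gives the time, the measured TCP pose, the force, the opening and the grip force at its end, in the units of the state.
- telemetry.get_state(): the state, without advancing time (a new reading comes with each control period).
- eyes.get_image(name): name is "side" or "top"; returns a dict with "img" (400x640x3 uint8, red, green, blue), "z_map" (400x640 float32, m along the optical axis (not along the pixel's ray), 0 where there is no reading), "camera_matrix" (3x3 intrinsics, pixels), "R" (3x3) and "t" (3): a world point X has camera coordinates R X + t. Camera axes: x right, y down, z forward; pixel columns grow to the right and rows downward; lengths in m; the calibration is good to about 2 mm. A picture is of the moment at which its call begins.
- ticket.job_done(): hands the job in; it is judged then, once.
The state is a dict: "clock": time; "joint_positions": joint angles; "dq": joint speeds; "joint_efforts": joint torques, N m; "ee_pos": TCP position; "tool_rot": TCP orientation; "force": force on the tool from outside, world axes, zero at the start; "torque": the same for the moment, N m; "finger_gap": finger opening in m; "gripper_force": force on a finger pad.
Only numpy, scipy, OpenCV 4.12 (cv2) and the standard library are available. Lean on these libraries where they do the work, as an engineer would, in place of code of your own. Each camera call takes 0.05 s, during which the arm holds its last target. There are 200 camera calls.

## Working session

There is one attempt and no reset: what is moved stays moved. The work goes in short steps, Python scripts to look and compute and a tool call to move; the robot and the scene stay as the last step left them, time stands still between calls to the robot, and variables do not carry over. Pictures are saved under pics/ and viewed, at most 10 in all, crops included, and the job is handed in when it is done.

Besides the shell and the picture viewer there is one more tool, called after ">>>" by a JSON object that holds its "op" and its "data", one argument or row to a line. jog_arm: Moves the arm, as the interface text tells. Its arguments: {"type":"object","properties":{"xyz":{"type":"array"},"yaw":{"type":"array"},"grip":{"type":"array"}},"required":["xyz","yaw","grip"]}

```bash
ls; mkdir -p pics; cat > h.py <<'E'
import numpy as np, cv2
from workcell import telemetry, eyes, ticket, robot
def cloud(im):
    z=im['z_map'];K=im['camera_matrix'];v,u=np.mgrid[:z.shape[0],:z.shape[1]]
    c=np.stack([(u-K[0,2])/K[0,0]*z,(v-K[1,2])/K[1,1]*z,z],-1)
    w=(c-im['t'])@im['R']; w[z==0]=np.nan
    return w
def ray(im,u,v,h):
    d=im['R'].T@np.linalg.inv(im['camera_matrix'])@[u,v,1]; o=-im['R'].T@im['t']
    return o+d*(h-o[2])/d[2]
E
python3 - <<'E'
from h import *
for n in ['top','side']:
    im=eyes.get_image(n); cv2.imwrite(f'pics/{n}0.png',im['img'][...,::-1]); np.savez(f'{n}0.npz',**im)
    print(n,-im['R'].T@im['t'],im['R'][2],im['camera_matrix'][0,0])
s=telemetry.get_state(); print({k:np.round(v,3).tolist() for k,v in s.items()}, robot.pinch_z)
E
```

```text
pics
top [0.46020386 0.01655994 1.37953842] [ 0.09456376 -0.01726789 -0.99536904] 424.02290573031763
side [ 0.24070247 -0.62797792  0.55979364] [ 0.3950403   0.74322024 -0.53996929] 384.11639038482764
{'clock': 0.1, 'joint_positions': [1.095, 0.291, -0.154, 1.127, -0.0, 1.431], 'dq': [-0.0, -0.002, 0.001, -0.0, 0.0, -0.002], 'joint_efforts': [0.001, -53.798, 33.192, 0.009, -0.0, -0.0], 'ee_pos': [0.173, 0.495, 0.231], 'tool_rot': [[-0.944, 0.33, -0.0], [0.33, 0.944, -0.001], [0.0, -0.001, -1.0]], 'force': [-0.326, 0.607, 0.006], 'torque': [-0.0, 0.01, -0.014], 'gripper_force': 0.0, 'finger_gap': 0.085} 0.0187
```

View pics/top0.png

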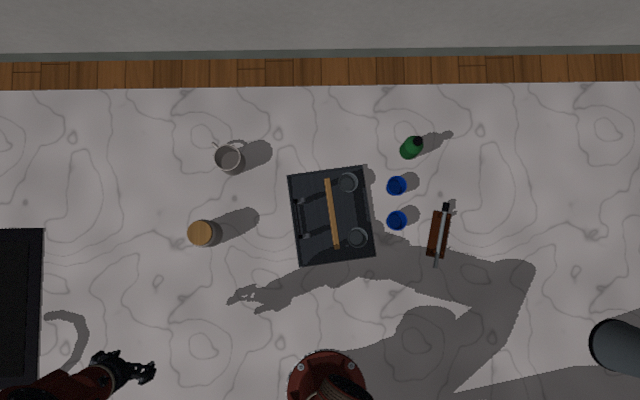

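View pics/side0.png

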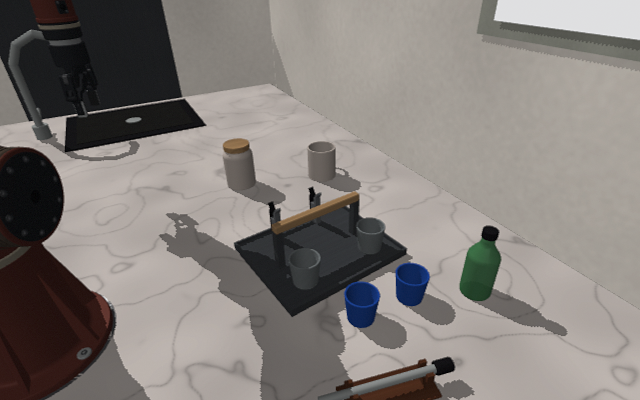

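The top view shows the caddy centred near (332,215). Its handle runs from (328,180) to (337,248), the clip is on the left near (303,216) and the cups are on the right. The rest with the stirrer is near (440,234), knob up at (446,208), and the blue look-alikes are near (397,186) and (397,220). The side view agrees; the stirrer there runs from (320,398) to the knob at (443,366).

```bash
python3 - <<'E'
from h import *
for n in ['top','side']:
    im=dict(np.load(f'{n}0.npz')); w=cloud(im); hsv=cv2.cvtColor(im['img'],cv2.COLOR_RGB2HSV)
    H,S,V=[hsv[...,i].astype(int) for i in range(3)]
    def rep(name,m):
        p=w[m&np.isfinite(w[...,2])]
        v,u=np.nonzero(m)
        if len(p)<5: print(n,name,len(p));return
        c=np.median(p,0); q=p[:,:2]-p[:,:2].mean(0); _,s,vt=np.linalg.svd(q,full_matrices=False)
        a=q@vt[0];b=q@vt[1]
        mid=p[:,:2].mean(0)+vt[0]*(a.max()+a.min())/2+vt[1]*(b.max()+b.min())/2
        print(n,name,len(p),'med',c.round(4),'zrange',np.percentile(p[:,2],[2,98]).round(4),'mid',mid.round(4),'ax',np.degrees(np.arctan2(vt[0,1],vt[0,0])).round(2),'ext',np.ptp(a).round(4),np.ptp(b).round(4),'px',u.min(),u.max(),v.min(),v.max())
    x,y,z=[w[...,i] for i in range(3)]
    near=(x>.25)&(x<.75)&(y>-.45)&(y<.3)
    cad=near&(y>-.14)&(y<.16)
    rep('handle',cad&(z>.105)&(z<.13)&(S>60)&(H<25))
    rep('handle2',cad&(z>.112)&(z<.13))
    rep('clip',cad&(y>.02)&(z>.05)&(z<.11))
    rep('cliptop',cad&(y>.045)&(z>.085)&(z<.11))
    r=near&(y<-.2)&(x<.56)
    rep('rest',r&(S>80)&(H<20)&(z>-.01)&(z<.06))
    rep('rod',r&(S<60)&(V>60)&(z>.025)&(z<.06))
    rep('knob',r&(V<45)&(z>.02)&(z<.06))
    rep('tray',cad&(z>.008)&(z<.022)&(V<90))
    rep('cups',cad&(z>.06)&(z<.08))
    rep('worktop',near&(S<30)&(V>100)&(z<.01))
im=dict(np.load('top0.npz')); a=im['img'][150:280,270:470]; cv2.imwrite('pics/c1.png',cv2.resize(a,None,fx=4,fy=4,interpolation=cv2.INTER_CUBIC)[...,::-1])
E
```

```text
top handle 420 med [ 0.5477 -0.0275  0.117 ] zrange [0.1116 0.1217] mid [ 0.5503 -0.0276] ax -173.06 ext 0.2148 0.0174 px 325 339 178 249
top handle2 423 med [ 0.5501 -0.0281  0.117 ] zrange [0.1126 0.1217] mid [ 0.5501 -0.0279] ax -173.15 ext 0.2153 0.018 px 325 339 178 249
top clip 119 med [0.5861 0.0634 0.088 ] zrange [0.0585 0.1006] mid [0.5389 0.0641] ax -172.85 ext 0.1242 0.0369 px 293 310 197 238
top cliptop 61 med [0.5879 0.0663 0.0923] zrange [0.0851 0.1006] mid [0.5399 0.0671] ax -176.65 ext 0.1236 0.0375 px 293 308 197 238
top rest 570 med [ 0.4838 -0.3683  0.0061] zrange [-0.      0.0382] mid [ 0.4836 -0.3754] ax 167.23 ext 0.147 0.0593 px 426 450 211 258
top rod 192 med [ 0.4782 -0.3729  0.0351] zrange [0.0283 0.0412] mid [ 0.4782 -0.312 ] ax 168.41 ext 0.1833 0.1351 px 402 446 211 268
top knob 63 med [ 0.486  -0.3765  0.0334] zrange [0.0213 0.0431] mid [ 0.4874 -0.3159] ax 166.47 ext 0.1756 0.1532 px 398 449 210 264
top tray 4390 med [ 0.5519 -0.0135  0.0112] zrange [0.0081 0.0196] mid [ 0.5171 -0.0121] ax 178.09 ext 0.3986 0.2587 px 287 366 165 288
top cups 222 med [ 0
[... 933 characters left out ...]
6 441 359 399
side rod 1102 med [ 0.4681 -0.3731  0.036 ] zrange [0.0292 0.0393] mid [ 0.4803 -0.2969] ax 169.63 ext 0.1861 0.1876 px 318 438 283 399
side knob 209 med [ 0.5387 -0.3918  0.035 ] zrange [0.0215 0.0418] mid [ 0.4884 -0.3789] ax 163.57 ext 0.1485 0.034 px 344 442 361 399
side tray 6617 med [ 0.5445 -0.0409  0.0109] zrange [0.0088 0.0195] mid [ 0.5498 -0.0246] ax 166.63 ext 0.3662 0.2852 px 234 406 206 303
side cups 949 med [ 0.503  -0.0777  0.0682] zrange [0.0604 0.0787] mid [ 0.5526 -0.0204] ax -171.04 ext 0.2379 0.2112 px 269 385 195 272
side worktop 37992 med [ 0.4493 -0.2275  0.0008] zrange [-0.0013  0.0028] mid [ 0.5297 -0.0596] ax -62.6 ext 0.8933 0.6772 px 158 546 175 399
```

View pics/c1.png

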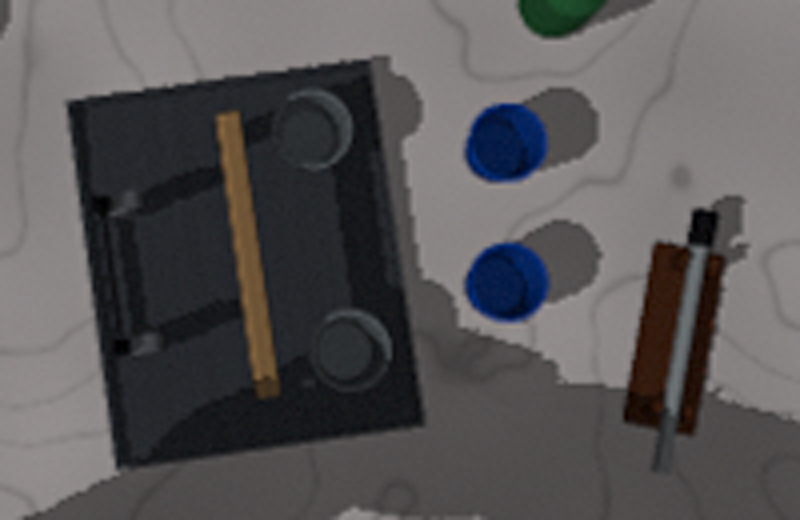

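The crop confirms the layout: handle from about (228,115) to (267,395), forks near (110,205) and (135,345), rod from (662,470) to the knob at (703,225). Now the stirrer fit.

```bash
python3 - <<'E'
from h import *
for n in ['top','side']:
    im=dict(np.load(f'{n}0.npz')); w=cloud(im); hsv=cv2.cvtColor(im['img'],cv2.COLOR_RGB2HSV)
    H,S,V=[hsv[...,i].astype(int) for i in range(3)]
    x,y,z=[w[...,i] for i in range(3)]
    r=(y<-.33)&(y>-.46)&(x>.34)&(x<.63)&(z>.022)
    m=r&(S<50)&(V>35); k=r&(V<40)&(S<80)&(x>.54)
    for nm,mm in (('rod',m),('knob',k)):
        v,u=np.nonzero(mm)
        if not len(u): print(n,nm,0); continue
        h=.030
        p=np.array([ray(im,a,b,.0330)[:2] for a,b in zip(u,v)])
        vx,vy,x0,y0=cv2.fitLine(p.astype(np.float32),cv2.DIST_HUBER,0,.003,.01).ravel()
        d=np.array([vx,vy])*np.sign(vx); a=(p-[x0,y0])@d
        lo,hi=[x0,y0]+d*a.min(),[x0,y0]+d*a.max()
        print(n,nm,len(u),'yaw',np.degrees(np.arctan2(d[1],d[0])).round(2),lo.round(4),hi.round(4),'z98',np.nanpercentile(z[mm],[50,95]).round(4),'px',u.min(),u.max(),v.min(),v.max())
        q=w[mm]; print('   cloud x',np.nanmin(q[:,0]).round(4),np.nanmax(q[:,0]).round(4),'med',np.nanmedian(q,0).round(4))
E
```

```text
top rod 256 yaw -12.98 [ 0.3765 -0.3517] [ 0.5844 -0.3996] z98 [0.0349 0.0392] px 433 449 202 268
   cloud x 0.3764 0.5846 med [ 0.4703 -0.3727  0.0349]
top knob 32 yaw -33.04 [ 0.5573 -0.3867] [ 0.5813 -0.4023] z98 [0.0393 0.0435] px 442 449 203 211
   cloud x 0.5553 0.5821 med [ 0.5681 -0.3921  0.0393]
side rod 1125 yaw -12.9 [ 0.3754 -0.3505] [ 0.5863 -0.3988] z98 [0.036  0.0384] px 318 454 357 399
   cloud x 0.376 0.5832 med [ 0.4699 -0.3743  0.036 ]
side knob 230 yaw 12.01 [ 0.5481 -0.3997] [ 0.5852 -0.3918] z98 [0.0393 0.042 ] px 432 453 358 374
   cloud x 0.5526 0.5804 med [ 0.5649 -0.3978  0.0393]
```

```bash
cat >> h.py <<'E'
def go(x,y,z,yawdeg):
    s=telemetry.get_state();R=np.array(s['tool_rot']);p=np.array(s['ee_pos'])
    yaw=np.arctan2(R[1,0],R[0,0]); dy=-((np.radians(yawdeg)-yaw+np.pi)%(2*np.pi)-np.pi)
    d=R.T@(np.array([x,y,z])-p)
    c,sn=np.cos(dy),np.sin(dy)
    d2=np.array([[c,sn,0],[-sn,c,0],[0,0,1]])@d
    print('t',round(s['clock'],2),'p',p.round(4),'yaw',np.degrees(yaw).round(2),'| shift before turn',d.round(4),'turn(tool z)',dy.round(4),'shift after turn',d2.round(4),'F',np.round(s['force'],1),'gap',round(s['finger_gap'],4),'gf',round(s['gripper_force'],1),'tilt',R[:2,2].round(4))
E
```

>>> {"op": "jog_arm", "data": {
  "xyz": [
    [-0.025, -0.0314, 0],
    [-0.025, -0.0314, 0],
    [-0.025, -0.0314, 0],
    [-0.025, -0.0314, 0],
    [-0.025, -0.0314, 0],
    [-0.025, -0.0314, 0],
    [-0.025, -0.0314, 0],
    [-0.025, -0.0314, 0],
    [-0.025, -0.0314, 0],
    [-0.025, -0.0314, 0],
    [-0.025, -0.0314, 0],
    [-0.025, -0.0314, 0],
    [-0.025, -0.0314, 0],
    [-0.025, -0.0314, 0],
    [-0.025, -0.0314, 0],
    [-0.025, -0.0314, 0],
    [-0.025, -0.0314, 0],
    [-0.025, -0.0314, 0],
    [-0.025, -0.0314, 0],
    [-0.025, -0.0314, 0]
  ],
  "yaw": [0, 0, 0, 0, 0, 0, 0, 0, 0, 0, 0, 0, 0, 0, 0, 0, 0, 0, 0, 0],
  "grip": [1, 1, 1, 1, 1, 1, 1, 1, 1, 1, 1, 1, 1, 1, 1, 1, 1, 1, 1, 1]
}}

```text
clock: 2.1
ee_pos: [0.4379, -0.2641, 0.231]
tool_rot: [[-0.944, 0.331, -0.0], [0.331, 0.944, 0.0], [0.001, 0.0, -1.0]]
force: [0.9, -0.4, -0.3]
finger_gap: 0.0854
gripper_force: 0.0
```

>>> {"op": "jog_arm", "data": {
  "xyz": [
    [-0.025, -0.0314, 0],
    [-0.025, -0.0314, 0],
    [-0.025, -0.0314, 0],
    [0, 0, 0],
    [0, 0, 0],
    [0, 0, 0],
    [0, 0, 0]
  ],
  "yaw": [0, 0, 0, -0.11, 0, 0, 0],
  "grip": [1, 1, 1, 1, 1, 1, 1]
}}

```text
clock: 2.8
ee_pos: [0.4774, -0.3753, 0.2315]
tool_rot: [[-0.974, 0.226, -0.0], [0.226, 0.974, 0.0], [0.0, 0.0, -1.0]]
force: [-0.3, 0.2, 0.1]
finger_gap: 0.0852
gripper_force: 0.0
```

```bash
python3 -c "
from h import *
go(.4785,-.3748,.10,167.05)"
```

```text
t 2.8 p [ 0.4774 -0.3753  0.2315] yaw 166.92 | shift before turn [-0.001   0.0008  0.1315] turn(tool z) -0.0023 shift after turn [-0.001   0.0008  0.1315] F [-0.3  0.2  0.1] gap 0.0852 gf 0.0 tilt [-0.0001  0.0002]
```

>>> {"op": "jog_arm", "data": {
  "xyz": [
    [-0.001, 0.0008, 0.04],
    [0, 0, 0.04],
    [0, 0, 0.04],
    [0, 0, 0.04],
    [0, 0, 0.02],
    [0, 0, 0.02],
    [0, 0, 0.01],
    [0, 0, 0.0085],
    [0, 0, 0],
    [0, 0, 0]
  ],
  "yaw": [0, 0, 0, 0, 0, 0, 0, 0, 0, 0],
  "grip": [1, 1, 1, 1, 1, 1, 1, 1, 1, 1]
}}

```text
clock: 3.8
ee_pos: [0.4791, -0.3758, 0.0136]
tool_rot: [[-0.974, 0.225, 0.001], [0.225, 0.974, -0.001], [-0.001, -0.001, -1.0]]
force: [-0.6, 0.3, -0.0]
finger_gap: 0.0852
gripper_force: 0.0
```

>>> {"op": "jog_arm", "data": {
  "xyz": [
    [0, 0, 0],
    [0, 0, 0],
    [0, 0, 0],
    [0, 0, 0],
    [0, 0, 0],
    [0, 0, 0],
    [0, 0, 0],
    [0, 0, 0],
    [0, 0, 0],
    [0, 0, 0]
  ],
  "yaw": [0, 0, 0, 0, 0, 0, 0, 0, 0, 0],
  "grip": [0, 0, 0, 0, 0, 0, 0, 0, 0, 0]
}}

```text
clock: 4.8
ee_pos: [0.4787, -0.3756, 0.013]
tool_rot: [[-0.974, 0.225, 0.0], [0.225, 0.974, -0.0], [-0.0, -0.0, -1.0]]
force: [-1.2, 1.2, 4.4]
finger_gap: 0.0111
gripper_force: 58.5
```

>>> {"op": "jog_arm", "data": {
  "xyz": [
    [0, 0, -0.01],
    [0, 0, -0.02],
    [0, 0, -0.03],
    [0, 0, -0.04],
    [0, 0, -0.04],
    [0, 0, -0.04],
    [0, 0, 0],
    [0, 0, 0],
    [0, 0, 0]
  ],
  "yaw": [0, 0, 0, 0, 0, 0, 0, 0, 0],
  "grip": [0, 0, 0, 0, 0, 0, 0, 0, 0]
}}

```text
clock: 5.7
ee_pos: [0.4781, -0.375, 0.1918]
tool_rot: [[-0.974, 0.225, -0.001], [0.225, 0.974, 0.001], [0.002, 0.001, -1.0]]
force: [0.2, -0.1, -1.7]
finger_gap: 0.0108
gripper_force: 58.5
```

```bash
python3 - <<'E'
from h import *
go(.5386,.0668,.193,186.9)
for n in ['top','side']:
    im=eyes.get_image(n); np.savez(f'{n}1.npz',**im)
    if n=='side': cv2.imwrite('pics/side1.png',cv2.resize(im['img'][200:,250:],None,fx=2,fy=2)[...,::-1])
    w=cloud(im); x,y,z=[w[...,i] for i in range(3)]
    m=(y<-.3)&(y>-.47)&(x>.34)&(x<.63)&(z>.155)&(z<.225)
    print(n,m.sum())
    for lo,hi in((.35,.4),(.4,.44),(.52,.55),(.55,.6)):
        q=w[m&(x>lo)&(x<hi)]
        if len(q): print(lo,len(q),q.min(0).round(4),q.max(0).round(4),np.median(q,0).round(4))
E
```

```text
t 5.7 p [ 0.4781 -0.375   0.1918] yaw 167.01 | shift before turn [ 0.0404  0.4441 -0.0007] turn(tool z) -0.3472 shift after turn [-0.1131  0.4314 -0.0007] F [ 0.2 -0.1 -1.7] gap 0.0108 gf 58.5 tilt [-0.0013  0.0013]
top 352
0.35 45 [ 0.3757 -0.3625  0.2069] [ 0.3999 -0.3478  0.2189] [ 0.3864 -0.3541  0.2141]
0.4 73 [ 0.4    -0.3719  0.2034] [ 0.4381 -0.3535  0.2184] [ 0.4189 -0.3609  0.2135]
0.52 53 [ 0.5201 -0.3995  0.2051] [ 0.5477 -0.3791  0.2175] [ 0.534  -0.3874  0.2134]
0.55 96 [ 0.5503 -0.4069  0.2038] [ 0.5845 -0.3829  0.2249] [ 0.5669 -0.3935  0.2159]
side 1786
0.35 268 [ 0.3736 -0.3634  0.2039] [ 0.4    -0.3466  0.217 ] [ 0.386  -0.3572  0.2138]
0.4 376 [ 0.4    -0.3723  0.2044] [ 0.4399 -0.3533  0.2169] [ 0.42   -0.3647  0.2139]
0.52 137 [ 0.5216 -0.3975  0.2035] [ 0.5499 -0.3844  0.2162] [ 0.5415 -0.393   0.2124]
0.55 422 [ 0.5502 -0.4088  0.2011] [ 0.5828 -0.3829  0.2208] [ 0.5635 -0.4     0.2157]
```

View pics/side1.png

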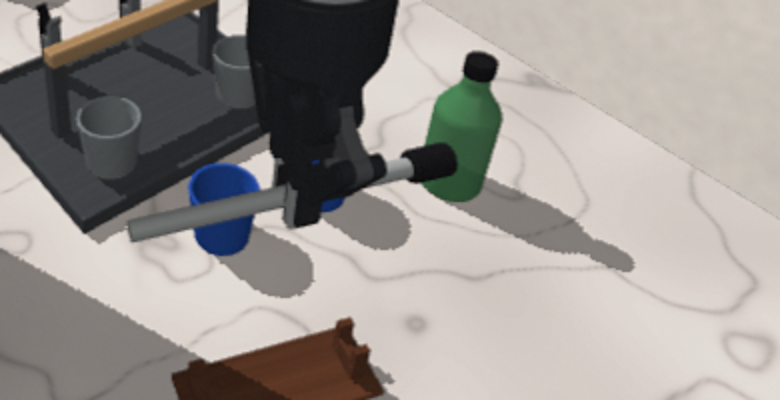

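The stirrer is held level: rod from (130,230) to the knob at (435,160), with the rest empty at the bottom. Moving over the clip.

>>> {"op": "jog_arm", "data": {
  "xyz": [
    [0.0034, 0.037, 0],
    [0.0034, 0.037, 0],
    [0.0034, 0.037, 0],
    [0.0034, 0.037, 0],
    [0.0034, 0.037, 0],
    [0.0034, 0.037, 0],
    [0.0034, 0.037, 0],
    [0.0034, 0.037, 0],
    [0.0034, 0.037, 0],
    [0.0034, 0.037, 0],
    [0.0034, 0.037, 0],
    [0.0034, 0.037, 0],
    [0, 0, 0],
    [0, 0, 0],
    [0, 0, 0],
    [0, 0, 0],
    [0, 0, 0],
    [0, 0, 0]
  ],
  "yaw": [0, 0, 0, 0, 0, 0, 0, 0, 0, 0, 0, 0, -0.1157, -0.1157, -0.1157, 0, 0, 0],
  "grip": [0, 0, 0, 0, 0, 0, 0, 0, 0, 0, 0, 0, 0, 0, 0, 0, 0, 0]
}}

```text
clock: 7.6
ee_pos: [0.5386, 0.0661, 0.1924]
tool_rot: [[-0.993, -0.117, -0.001], [-0.117, 0.993, 0.0], [0.001, 0.0, -1.0]]
force: [-1.0, 0.4, -1.4]
finger_gap: 0.011
gripper_force: 58.7
```

```bash
python3 - <<'E'
from h import *
go(.5384,.0668,.100,186.9)
u=np.array([np.cos(np.radians(6.9)),np.sin(np.radians(6.9))]); n2=np.array([-u[1],u[0]])
o=np.array([.5497,-.0275])
for n in ['top','side']:
    im=eyes.get_image(n)
    w=cloud(im); p=w[...,:2]-o; a=p@u; b=p@n2; z=w[...,2]
    def rep(nm,m):
        if m.sum(): print(n,nm,m.sum(),'a',np.percentile(a[m],[1,50,99]).round(4),'b',np.percentile(b[m],[1,50,99]).round(4),'z',np.percentile(z[m],[1,50,99]).round(4))
    rep('rod-',(a<-.03)&(a>-.14)&(b>.04)&(b<.14)&(z>.19)&(z<.23))
    rep('rod+',(a>.03)&(a<.14)&(b>.04)&(b<.14)&(z>.19)&(z<.23))
    rep('handle',(abs(a)<.14)&(abs(b)<.03)&(z>.112)&(z<.13))
    rep('fork-',(a<-.03)&(a>-.08)&(b>.06)&(b<.13)&(z>.06)&(z<.11))
    rep('fork+',(a>.03)&(a<.08)&(b>.06)&(b<.13)&(z>.06)&(z<.11))
im=eyes.get_image('side'); cv2.imwrite('pics/side2.png',cv2.resize(im['img'][100:300,200:440],None,fx=3,fy=3,interpolation=cv2.INTER_CUBIC)[...,::-1])
E
```

```text
t 7.6 p [0.5386 0.0661 0.1924] yaw -173.27 | shift before turn [0.     0.0007 0.0924] turn(tool z) -0.0029 shift after turn [0.     0.0007 0.0924] F [-1.   0.4 -1.4] gap 0.011 gf 58.7 tilt [-0.0007  0.    ]
top handle 421 a [-0.1047 -0.0023  0.1053] b [-0.0093 -0.0005  0.0083] z [0.1126 0.1173 0.1238]
side rod- 231 a [-0.1059 -0.0703 -0.0305] b [0.0857 0.0898 0.0995] z [0.2047 0.2132 0.2173]
side rod+ 232 a [0.0308 0.0775 0.1066] b [0.0828 0.0891 0.099 ] z [0.2013 0.2137 0.2213]
side handle 671 a [-0.1071 -0.0138  0.1046] b [-0.0092 -0.0033  0.0093] z [0.1122 0.118  0.1203]
side fork- 178 a [-0.062  -0.0562 -0.0469] b [0.0758 0.0881 0.1111] z [0.0619 0.0821 0.0996]
side fork+ 167 a [0.048  0.0532 0.0629] b [0.0764 0.0894 0.1112] z [0.0613 0.0811 0.0989]
```

View pics/side2.png

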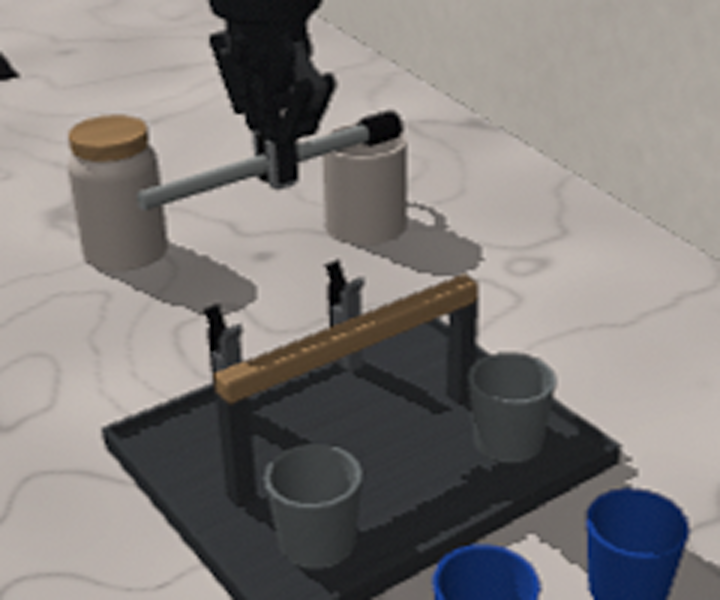

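The rod, from (150,198) to the knob at (380,128), is parallel to the handle and above the forks at (220,340) and (340,285). Descending.

>>> {"op": "jog_arm", "data": {
  "xyz": [
    [0, 0.0008, 0.02],
    [0, 0, 0.02],
    [0, 0, 0.02],
    [0, 0, 0.02],
    [0, 0, 0.01],
    [0, 0, 0.005],
    [0, 0, 0.005],
    [0, 0, 0.004],
    [0, 0, 0],
    [0, 0, 0]
  ],
  "yaw": [-0.003, 0, 0, 0, 0, 0, 0, 0, 0, 0],
  "grip": [0, 0, 0, 0, 0, 0, 0, 0, 0, 0]
}}

```text
clock: 8.75
ee_pos: [0.539, 0.067, 0.0892]
tool_rot: [[-0.992, -0.123, 0.001], [-0.123, 0.992, -0.0], [-0.001, -0.0, -1.0]]
force: [0.8, -0.5, -0.4]
finger_gap: 0.0113
gripper_force: 58.7
```

>>> {"op": "jog_arm", "data": {
  "xyz": [
    [0, 0, 0.004],
    [0, 0, 0.004],
    [0, 0, 0.004],
    [0, 0, 0.004],
    [0, 0, 0.004],
    [0, 0, 0.004],
    [0, 0, 0.003],
    [0, 0, 0.003],
    [0, 0, 0],
    [0, 0, 0],
    [0, 0, 0]
  ],
  "yaw": [0, 0, 0, 0, 0, 0, 0, 0, 0, 0, 0],
  "grip": [0, 0, 0, 0, 0, 0, 0, 0, 0, 0, 0]
}}

```text
clock: 9.85
ee_pos: [0.5383, 0.067, 0.0585]
tool_rot: [[-0.992, -0.123, -0.001], [-0.123, 0.992, -0.0], [0.001, 0.0, -1.0]]
force: [1.1, 0.5, -4.2]
finger_gap: 0.0109
gripper_force: 58.4
```

>>> {"op": "jog_arm", "data": {
  "xyz": [
    [0, 0, 0.003],
    [0, 0, 0.002],
    [0, 0, 0.001],
    [0, 0, 0.001],
    [0, 0, 0],
    [0, 0, 0],
    [0, 0, 0]
  ],
  "yaw": [0, 0, 0, 0, 0, 0, 0],
  "grip": [0, 0, 0, 0, 0, 0, 0]
}}

```text
clock: 10.55
ee_pos: [0.5387, 0.0671, 0.0528]
tool_rot: [[-0.992, -0.123, 0.001], [-0.123, 0.992, 0.0], [-0.001, -0.0, -1.0]]
force: [-5.6, 0.3, 12.9]
finger_gap: 0.011
gripper_force: 60.3
```

```bash
cat > chk.py <<'E'
from h import *
import sys
go(.5384,.0668,.0516,186.9)
u=np.array([np.cos(np.radians(6.9)),np.sin(np.radians(6.9))]); n2=np.array([-u[1],u[0]])
o=np.array([.5497,-.0275])
for n in ['top','side']:
    im=eyes.get_image(n); hsv=cv2.cvtColor(im['img'],cv2.COLOR_RGB2HSV)
    w=cloud(im); p=w[...,:2]-o; a=p@u; b=p@n2; z=w[...,2]
    def rep(nm,m):
        if m.sum(): print(n,nm,m.sum(),'a',np.percentile(a[m],[1,50,99]).round(4),'b',np.percentile(b[m],[1,50,99]).round(4),'z',np.percentile(z[m],[1,50,99]).round(4))
    for c in (-.095,-.085,-.075,.04,.07,.095): rep(f'rod{c}',(abs(a-c)<.006)&(b>.08)&(b<.12)&(z>.05)&(z<.11))
    rep('rodall',(abs(a)<.13)&(abs(a)>.064)&(b>.08)&(b<.12)&(z>.05)&(z<.11))
    rep('handle',(abs(a)<.14)&(abs(b)<.03)&(z>.112)&(z<.13))
    rep('fork-',(a<-.03)&(a>-.08)&(b>.1)&(b<.13)&(z>.08)&(z<.11))
    rep('fork+',(a>.045)&(a<.08)&(b>.1)&(b<.13)&(z>.08)&(z<.11))
    cv2.imwrite(f'pics/{n}_{sys.argv[1]}.png',cv2.resize(im['img'][100:300,200:440],None,fx=3,fy=3,interpolation=cv2.INTER_CUBIC)[...,::-1])
E
python3 chk.py 3
```

```text
t 10.55 p [0.5387 0.0671 0.0528] yaw -172.93 | shift before turn [ 0.0003 -0.0003  0.0012] turn(tool z) 0.003 shift after turn [ 0.0003 -0.0003  0.0012] F [-5.6  0.3 12.9] gap 0.011 gf 60.3 tilt [0.0005 0.    ]
top handle 422 a [-0.1046 -0.0012  0.1043] b [-0.0094 -0.0005  0.0083] z [0.1128 0.1172 0.1226]
side rod-0.095 33 a [-0.1007 -0.0951 -0.0892] b [0.0881 0.0907 0.0977] z [0.066  0.0748 0.0777]
side rod-0.085 31 a [-0.0905 -0.0844 -0.0791] b [0.0879 0.0903 0.0975] z [0.0664 0.0749 0.0774]
side rod-0.075 30 a [-0.0808 -0.0756 -0.0695] b [0.0874 0.091  0.0979] z [0.0672 0.0746 0.0777]
side rod0.04 22 a [0.036  0.0418 0.0451] b [0.0862 0.091  0.0986] z [0.0681 0.0744 0.0776]
side rod0.07 9 a [0.0691 0.0729 0.0757] b [0.0876 0.0903 0.0929] z [0.0656 0.0716 0.0759]
side rod0.095 35 a [0.0895 0.0956 0.1005] b [0.0841 0.089  0.1015] z [0.0644 0.0785 0.0826]
side rodall 219 a [-0.1055  0.069   0.1057] b [0.0842 0.0902 0.0989] z [0.0641 0.0747 0.0819]
side handle 663 a [-0.1068 -0.0124  0.104 ] b [-0.0092 -0.0032  0.0096] z [0.1122 0.1181 0.1201]
side fork- 51 a [-0.0607 -0.0556 -0.0484] b [0.1002 0.1052 0.1124] z [0.0823 0.092  0.1002]
side fork+ 7 a [0.0501 0.058  0.0614] b [0.1005 0.1019 0.1053] z [0.0804 0.0881 0.091 ]
```

>>> {"op": "jog_arm", "data": {
  "xyz": [
    [0, 0, 0.0007],
    [0, 0, 0],
    [0, 0, 0]
  ],
  "yaw": [0, 0, 0],
  "grip": [0, 0, 0]
}}

```text
clock: 10.95
ee_pos: [0.5387, 0.0671, 0.0527]
tool_rot: [[-0.992, -0.123, 0.001], [-0.123, 0.992, -0.0], [-0.001, -0.0, -1.0]]
force: [-7.3, 0.6, 21.8]
finger_gap: 0.0113
gripper_force: 61.0
```

>>> {"op": "jog_arm", "data": {
  "xyz": [
    [0, 0, 0],
    [0, 0, 0],
    [0, 0, 0],
    [0, 0, 0],
    [0, 0, 0],
    [0, 0, -0.01],
    [0, 0, -0.02],
    [0, 0, -0.03],
    [0, 0, -0.04],
    [0, 0, -0.04],
    [0, 0, 0],
    [0, 0, 0]
  ],
  "yaw": [0, 0, 0, 0, 0, 0, 0, 0, 0, 0, 0, 0],
  "grip": [0.6, 0.6, 0.6, 0.6, 0.6, 0.6, 0.6, 0.6, 0.6, 0.6, 0.6, 0.6]
}}

```text
clock: 12.15
ee_pos: [0.5393, 0.067, 0.1924]
tool_rot: [[-0.992, -0.123, 0.002], [-0.123, 0.992, -0.0], [-0.002, -0.0, -1.0]]
force: [-1.0, -0.8, -0.7]
finger_gap: 0.0512
gripper_force: 0.0
```

```bash
python3 chk.py 4
```

```text
t 12.15 p [0.5393 0.067  0.1924] yaw -172.94 | shift before turn [ 0.0013 -0.      0.1408] turn(tool z) 0.0029 shift after turn [ 1.300e-03 -1.000e-04  1.408e-01] F [-1.  -0.8 -0.7] gap 0.0512 gf 0.0 tilt [ 0.0025 -0.    ]
top handle 424 a [-0.1047 -0.0022  0.1049] b [-0.0093 -0.0003  0.0084] z [0.1122 0.1174 0.1226]
side rod-0.095 30 a [-0.1005 -0.0945 -0.0894] b [0.0881 0.0904 0.097 ] z [0.0675 0.0749 0.0799]
side rod-0.085 32 a [-0.0907 -0.0847 -0.0797] b [0.0875 0.0913 0.0989] z [0.0662 0.0748 0.0782]
side rod-0.075 30 a [-0.0807 -0.075  -0.0692] b [0.0877 0.0905 0.0964] z [0.067  0.0749 0.0793]
side rod0.04 23 a [0.0342 0.0394 0.0448] b [0.0884 0.0911 0.0974] z [0.0681 0.0742 0.0784]
side rod0.07 10 a [0.0706 0.0728 0.0758] b [0.0882 0.0904 0.093 ] z [0.0691 0.0741 0.0785]
side rod0.095 35 a [0.0898 0.0952 0.1004] b [0.0831 0.0878 0.0997] z [0.065  0.0778 0.0818]
side rodall 218 a [-0.1053  0.0709  0.1058] b [0.0838 0.09   0.0996] z [0.0645 0.075  0.0819]
side handle 667 a [-0.1069 -0.0129  0.1054] b [-0.0091 -0.0034  0.0098] z [0.1121 0.1181 0.1202]
side fork- 50 a [-0.0605 -0.0551 -0.0483] b [0.1004 0.1047 0.1122] z [0.0816 0.0916 0.1004]
side fork+ 42 a [0.0485 0.055  0.0609] b [0.1001 0.1061 0.1115] z [0.0816 0.0914 0.0995]
```

View pics/side_4.png

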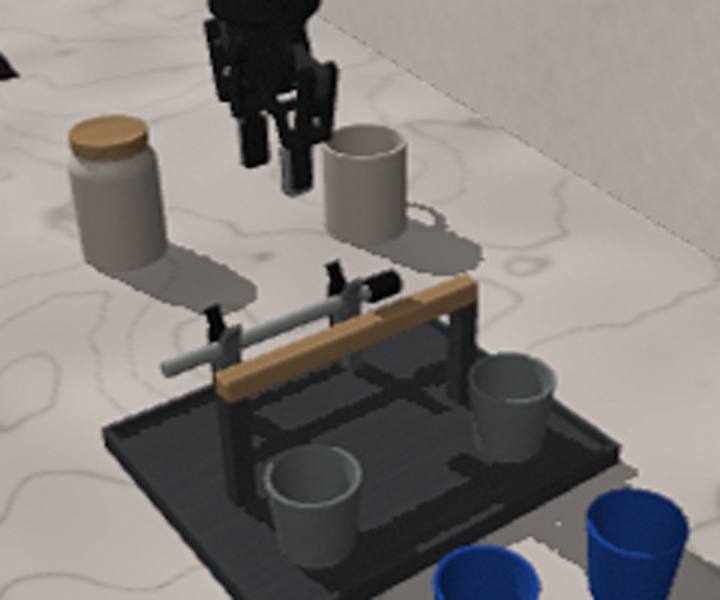

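The stirrer sits in both forks, tail at (165,368) and knob at (383,285). It reads z ≈ 70 mm and centred, and the jaw is back. Now the handle.

>>> {"op": "jog_arm", "data": {
  "xyz": [
    [0.0013, -0.03, 0],
    [0, -0.03, 0],
    [0, -0.035, 0],
    [0, 0, 0],
    [0, 0, 0.03],
    [0, 0, 0.03],
    [0, 0, 0.02],
    [0, 0, 0.013],
    [0, 0, 0.01],
    [0, 0, 0],
    [0, 0, 0]
  ],
  "yaw": [0.003, 0, 0, 0, 0, 0, 0, 0, 0, 0, 0],
  "grip": [0.6, 0.6, 0.6, 0.6, 0.6, 0.6, 0.6, 0.6, 0.6, 0.6, 0.6]
}}

```text
clock: 13.35
ee_pos: [0.5488, -0.0272, 0.0881]
tool_rot: [[-0.993, -0.12, -0.0], [-0.12, 0.993, 0.0], [0.0, 0.0, -1.0]]
force: [-0.4, -0.6, 0.3]
finger_gap: 0.0511
gripper_force: 0.0
```

```bash
python3 -c "
from h import *
go(.5497,-.0275,.0895,186.9)"
```

```text
t 13.35 p [ 0.5488 -0.0272  0.0881] yaw -173.09 | shift before turn [-0.0009 -0.0004 -0.0014] turn(tool z) 0.0001 shift after turn [-0.0009 -0.0004 -0.0014] F [-0.4 -0.6  0.3] gap 0.0511 gf 0.0 tilt [-0.0004  0.0002]
```

>>> {"op": "jog_arm", "data": {
  "xyz": [
    [-0.0008, -0.0004, -0.001],
    [0, 0, 0],
    [0, 0, 0],
    [0, 0, 0],
    [0, 0, 0],
    [0, 0, 0],
    [0, 0, 0],
    [0, 0, 0],
    [0, 0, 0],
    [0, 0, 0]
  ],
  "yaw": [0, 0, 0, 0, 0, 0, 0, 0, 0, 0],
  "grip": [0.6, 0, 0, 0, 0, 0, 0, 0, 0, 0]
}}

```text
clock: 14.35
ee_pos: [0.5501, -0.0275, 0.0898]
tool_rot: [[-0.993, -0.12, 0.001], [-0.12, 0.993, 0.0], [-0.001, 0.0, -1.0]]
force: [-0.6, 2.2, 5.6]
finger_gap: 0.0171
gripper_force: 59.6
```

>>> {"op": "jog_arm", "data": {
  "xyz": [
    [0, 0, -0.001],
    [0, 0, -0.002],
    [0, 0, -0.003],
    [0, 0, -0.004],
    [0, 0, 0],
    [0, 0, 0]
  ],
  "yaw": [0, 0, 0, 0, 0, 0],
  "grip": [0, 0, 0, 0, 0, 0]
}}

```text
clock: 14.95
ee_pos: [0.5498, -0.0278, 0.0992]
tool_rot: [[-0.993, -0.12, 0.0], [-0.12, 0.993, -0.0], [-0.0, -0.0, -1.0]]
force: [-0.2, -0.2, -8.1]
finger_gap: 0.0171
gripper_force: 58.6
```

```bash
python3 - <<'E'
from h import *
go(.5497,-.0275,.189,186.9)
u=np.array([np.cos(np.radians(6.9)),np.sin(np.radians(6.9))]); n2=np.array([-u[1],u[0]]);o=np.array([.5497,-.0275])
im=eyes.get_image('side');w=cloud(im); p=w[...,:2]-o; a=p@u; b=p@n2; z=w[...,2]
m=(abs(a)<.13)&(abs(b)<.105)&(z>.012)&(z<.032); A=np.c_[a[m],b[m],np.ones(m.sum())]
k=np.ones(len(A),bool)
for _ in range(8):
    c=np.linalg.lstsq(A[k],z[m][k],rcond=None)[0]; k=abs(z[m]-A@c)<.002
print(m.sum(),k.sum(),'floor slope x,y deg',np.degrees(c[:2]).round(2),'z',c[2].round(4))
E
```

```text
t 14.95 p [ 0.5498 -0.0278  0.0992] yaw -173.11 | shift before turn [ 0.      0.0003 -0.0898] turn(tool z) -0.0001 shift after turn [ 0.      0.0003 -0.0898] F [-0.2 -0.2 -8.1] gap 0.0171 gf 58.6 tilt [ 0.0002 -0.    ]
5098 4692 floor slope x,y deg [-0.07  0.04] z 0.02
```

Full weight is carried and the floor is level at 20 mm (lifted 10 mm). Continuing up.

>>> {"op": "jog_arm", "data": {
  "xyz": [
    [0, 0, -0.003],
    [0, 0, -0.006],
    [0, 0, -0.007],
    [0, 0, -0.007],
    [0, 0, -0.007],
    [0, 0, -0.007],
    [0, 0, -0.007],
    [0, 0, -0.007],
    [0, 0, -0.007],
    [0, 0, -0.007],
    [0, 0, -0.007],
    [0, 0, -0.007],
    [0, 0, -0.006],
    [0, 0, -0.004],
    [0, 0, -0.002],
    [0, 0, 0],
    [0, 0, 0],
    [0, 0, 0],
    [0, 0, 0],
    [0, 0, 0]
  ],
  "yaw": [0, 0, 0, 0, 0, 0, 0, 0, 0, 0, 0, 0, 0, 0, 0, 0, 0, 0, 0, 0],
  "grip": [0, 0, 0, 0, 0, 0, 0, 0, 0, 0, 0, 0, 0, 0, 0, 0, 0, 0, 0, 0]
}}

```text
clock: 17.0
ee_pos: [0.5496, -0.0277, 0.1899]
tool_rot: [[-0.993, -0.12, -0.0], [-0.12, 0.993, 0.0], [0.0, 0.0, -1.0]]
force: [0.6, -0.4, -8.3]
finger_gap: 0.0173
gripper_force: 58.7
```

>>> {"op": "jog_arm", "data": {
  "xyz": [
    [0, 0, 0],
    [0, 0, 0],
    [0, 0, 0],
    [0, 0, 0],
    [0, 0, 0],
    [0, 0, 0],
    [0, 0, 0],
    [0, 0, 0],
    [0, 0, 0],
    [0, 0, 0],
    [0, 0, 0],
    [0, 0, 0],
    [0, 0, 0],
    [0, 0, 0],
    [0, 0, 0],
    [0, 0, 0],
    [0, 0, 0],
    [0, 0, 0],
    [0, 0, 0],
    [0, 0, 0]
  ],
  "yaw": [0, 0, 0, 0, 0, 0, 0, 0, 0, 0, 0, 0, 0, 0, 0, 0, 0, 0, 0, 0],
  "grip": [0, 0, 0, 0, 0, 0, 0, 0, 0, 0, 0, 0, 0, 0, 0, 0, 0, 0, 0, 0]
}}

```text
clock: 19.0
ee_pos: [0.5497, -0.0277, 0.1901]
tool_rot: [[-0.993, -0.12, -0.0], [-0.12, 0.993, -0.0], [0.0, -0.0, -1.0]]
force: [-0.5, -0.2, -8.0]
finger_gap: 0.0173
gripper_force: 58.7
```

```bash
python3 - <<'E'
from h import *
go(.5497,-.0275,.19,186.9)
u=np.array([np.cos(np.radians(6.9)),np.sin(np.radians(6.9))]); n2=np.array([-u[1],u[0]]);o=np.array([.5497,-.0275])
im=eyes.get_image('side');w=cloud(im); p=w[...,:2]-o; a=p@u; b=p@n2; z=w[...,2]
m=(abs(a)<.13)&(abs(b)<.105)&(z>.095)&(z<.125); A=np.c_[a[m],b[m],np.ones(m.sum())]
k=np.ones(len(A),bool)
for _ in range(8):
    c=np.linalg.lstsq(A[k],z[m][k],rcond=None)[0]; k=abs(z[m]-A@c)<.002
print(m.sum(),k.sum(),'floor slope x,y deg',np.degrees(c[:2]).round(2),'z',c[2].round(4))
cv2.imwrite('pics/fin.png',cv2.resize(im['img'][80:330,180:460],None,fx=2,fy=2)[...,::-1])
E
```

```text
t 19.0 p [ 0.5497 -0.0277  0.1901] yaw -173.1 | shift before turn [-0.      0.0002  0.0001] turn(tool z) -0.0001 shift after turn [-0.      0.0002  0.0001] F [-0.5 -0.2 -8. ] gap 0.0173 gf 58.7 tilt [-0. -0.]
5144 4710 floor slope x,y deg [-0.11  0.04] z 0.111
```

View pics/fin.png

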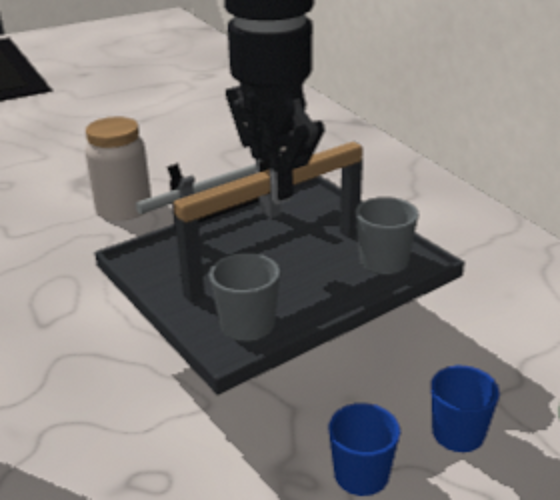

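The caddy hangs level, held mid-handle near (280,185). Both grey cups stand on it at (245,295) and (385,235), and the stirrer is in the clip near (180,195). It has been held still for 2.5 s, so I'm handing in.

```bash
python3 -c "
from h import *
print(ticket.job_done())"
```

```text
the job is handed in; nothing more can be done
None
```

The job is handed in: the stirrer is clipped home and released, and the caddy is held level by the middle of its handle about 10 cm up, with both grey cups standing on it (19 s of the 72 s used; the hand-in reported no verdict).

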